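Plug the test gauge into the bench air coupler

TASK

Fit the pressure gauge to the air outlet on the print-studio bench: draw the upright coupler's sleeve back (down) until it stays back by itself, take the gauge from the wooden block, push its plug straight into the coupler until it is fully home and the sleeve springs forward over it, then let go and leave it standing locked there. Feel your way in and push gently: do not ram the plug against the coupler, keep the gauge upright, and leave the other things on the bench where they are.

Things in the scene. Friction and masses are not known exactly. Their poses are not given: they have to be found in the camera images.
- outlet: Air outlet fixed to the bench: steel plate 100 x 140 x 6 mm and aluminium block 50 x 112 mm (long along y), top 48 mm up; an upright quick coupler rises from it. Origin: on the coupler's vertical axis, at bench level; z up. On the block a regulator knob (top 64 mm up) 40 mm to -y and a hex plug (top 55 mm) 42 mm to +y; a valve lever on the -x face, a pipe behind, both lower than 48 mm.
- coupler_axis (a point): Fixed point on the coupler's axis, 100 mm above the bench (in the sleeve). Its riser is screwed in more or less far: the rim (29 mm wide) is 120 to 132 mm above the bench, differs each time and is not reported: feel for it. It does not give. Mouth, open upwards: 17 mm bore, 45 degree lead-in 22 mm wide at the rim. Spring valve and locking balls inside admit a plug only while the sleeve is back.
- sleeve (a joint): Round knurled steel sleeve on the coupler, 36 mm in diameter, 34 mm tall, its top 2 mm below the rim when forward. Value in m: 0 = forward (up, the start); grows as it is drawn back, straight down, to a stop at 0.0095. Spring towards forward: 5.5 N to start it, 10 N at the stop. Let go from beyond about 0.008 it stays at 0.006 to 0.0075; it springs to 0 by itself when a plug is pushed home.
- gauge: Pressure gauge with a plug, 0.24 to 0.38 kg, loose, upright in the wooden block, dial up, round about its z. Origin: centre of the plug's seating face (underside of the brass hex, 27 mm across flats), z up to the dial. Above it: hex 0 to 12 mm, neck 16 mm in diameter to 24 mm, dark steel case 50 mm in diameter from 24 to 54 mm (bezel 52.4 mm from 50.5 mm up). The case may be gripped.
- plug_tip (a point): Tip of the gauge's steel plug, 23 mm below its seating face, on its axis; the plug is 16 mm in diameter (last 1.5 mm: 13 mm) with a locking groove. Seating face 12 mm above the rim: the tip meets the valve, whose spring resists with 5 to 10 N. About 2 mm above: the balls snap in. Home: seating face 0 to 2 mm above the rim, a hard stop at 0. Pushed in less, the valve pushes it out again.
- rack: Wooden block for fittings, 90 (x) x 130 (y) x 50 mm high, fixed. Origin: centre of its underside; z up. The plug of the gauge stands loosely in a 19 mm hole in the middle of its top, the hex resting on the top. Two small spare fittings, 14 mm high, stand on it at (20, -50) mm and (-20, 50) mm from the middle.
- brayer: Bystander, loose: ink roller with a black rubber roller (34 mm in diameter, 90 mm long) and a black handle, 190 mm long overall along its x; origin at bench level about its middle.
- lino_block: Bystander, loose: carved lino on plywood, 100 x 130 x 22 mm; origin at the centre of its underside.
- tape: Bystander, loose: roll of tape lying flat, 90 mm in diameter, 24 mm high; origin at the centre of its underside.
- ink_tin: Bystander, loose: steel ink tin, 68 mm in diameter, 55 mm high; origin at the centre of its underside.
Mind the look-alikes: they are no part of the job. What is shaped like the gauge but green is not meant.

How it is judged:
By the outcome, as a careful person would: the job done as asked, in the order asked, and still so for the second after the job is handed in, with the robot touching nothing.
It also fails if it takes over 58 s, if anything falls off the work surface, if the arm or the gripper's body presses on something with over 40 N, if the wrist force passes 120 N, or if a joint passes its speed limit or range.

ROBOT

A 6-joint arm with a two-finger parallel gripper is mounted at the origin on the work surface. World frame = base frame: x ahead of the robot, y to its left, z up, the work surface at z = 0. Lengths are in m, angles in rad, forces in N, time in s.
With the tool pointing down it reaches from about 0.25 to 0.775 m from the base axis. Payload 8.9 kg.
Tool frame: the origin (TCP) lies midway between the tips of the shut fingers; the grasp point (between the pads) lies 19 mm behind it (r.hold_point_z is the distance from the TCP to the grasp point, in m); y points along the fingers, x is the direction in which the jaws open and shut, and the axes are right-handed (so a half turn about y gives the same grasp; the last joint's range is limited). The gripper opens to 85 mm and grips with 20 to 120 N. Pads are 22 mm wide; open, the fingers measure 114 mm over their backs; the gripper's body (76 mm by 85 mm) begins 54 mm behind the grasp point. The pads swing forward as they close: fully open they stand 13 mm farther back than shut.
Start: joints at [-1.463, 0.291, -0.153, 1.127, 0, 1.431], TCP at [0.128, -0.509, 0.198] pointing down, gripper open.
Joint ranges: [-2.52, 2.52], [-0.91, 1.74], [-1.3, 1.37], [-1.96, 2.02], [-1.52, 1.47], [-3.14, 3.14]. Speed limits (rad/s): [2.22, 2.22, 2.79, 3.14, 3.14, 3.14].

INTERFACE

Orientations are given as a rotation vector (axis times angle).
In Python, from cell import r gives the robot as it stands. Calls block until the motion is done:
- r.move_ptp(position, orientation): joint-space move of the TCP to a pose.
- r.move_l(position, feed=0.15, ori=None): straight line of the TCP; ori=None keeps the orientation; feed is the mean speed in m/s.
- r.movej(angles): joint-space move.
- r.ungrasp() and r.close_gripper(grasp_force=None): open the fingers fully, or close them until they stop; grasp_force is the grip in N (None keeps the last).
- r.pause(seconds).
- r.ik(position, orientation): joint angles nearest the present ones, or None.
- r.get_obs(): the state.
- r.read_camera(name): name is "scene" or "top"; returns a dict with "color" (420x560x3 uint8, red, green, blue), "fx", "fy", "cx", "cy" (pixels), "xyz" and "rotation" of the camera in the world. Camera axes: x right, y down, z forward; pixel columns grow to the right and rows downward; lengths in m; the calibration is good to about 2 mm. A picture is of the moment at which its call begins. There is no depth.
A pose or a line that the arm cannot do raises r.IKError and nothing moves.
- r.finish_job(): hands the job in, once; it reports no verdict.
The state is a dict: "t": time; "q": joint angles; "qvel": joint speeds; "joint_torque": joint torques, N m; "ee_pos": TCP position; "ee_rot": TCP orientation; "wrist_force": force on the tool from outside, world axes, zero at the start; "torque": the same for the moment, N m; "opening": opening from 0.0 (shut) to 1.0 (fully open).
Only numpy, scipy, OpenCV 4.12 (cv2) and the standard library are available. Lean on these libraries where they do the work, as an engineer would, in place of code of your own. Each camera call takes 0.05 s, during which the arm holds its last target. There are 200 camera calls.

## Working session

There is one attempt and no reset: what is moved stays moved. The work goes in short steps, each a Python script; the robot and the scene stay as the last script left them, time stands still between calls to the robot, and variables do not carry over. Pictures are saved under pics/ and viewed, about 8 in all and at most 12, crops included, and the job is handed in when it is done.

```bash
ls; mkdir -p pics
python3 - <<'E'
from cell import r
import cv2
o=r.get_obs(); print({k:o[k] for k in('t','ee_pos','ee_rot','wrist_force','opening')}, r.hold_point_z)
for n in('scene','top'):
    c=r.read_camera(n); cv2.imwrite(f'pics/{n}0.png',c['color'][:,:,::-1]); print(n,c['fx'],c['fy'],c['cx'],c['cy'],c['xyz'],c['rotation'])
E
```

```text
pics
{'t': 0.0, 'ee_pos': array([ 0.12822743, -0.50859589,  0.19723404]), 'ee_rot': array([-1.3148849 ,  1.02610236, -1.02459875]), 'wrist_force': array([-0.06476801, -0.19272626,  0.31785313]), 'opening': 1.0015057890672792} 0.0187
scene 479.10394923774265 479.10394923774265 277.1846434149024 210.02529058794562 [ 1.11890777 -0.82259461  0.95582579] [-2.21064132 -0.69302975  0.28560547]
top 424.8662967975347 424.8662967975347 275.9054291225757 210.32636673706446 [ 0.47030238 -0.02049654  1.08010703] [-2.13313929  2.15647631 -0.12590777]
```

View pics/scene0.png

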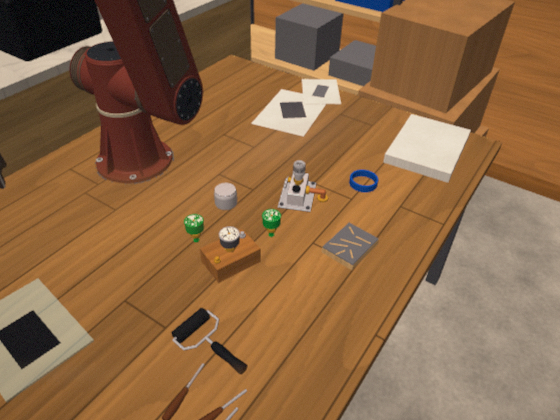

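View pics/top0.png

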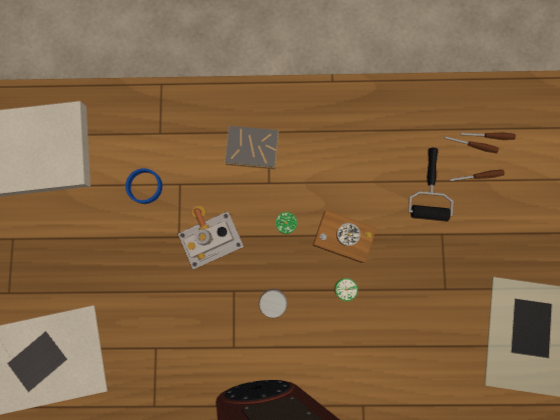

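The scene view shows the white-dial gauge at about (230,236) on its block, the coupler at about (299,170) and two green look-alikes. In the top view the gauge is at (348,234) and the coupler at (204,237). I'll zoom in on all four.

Run:
```python
import cv2,numpy as np
s=cv2.imread('pics/scene0.png');t=cv2.imread('pics/top0.png')
def crop(im,u,v,w,h,k): return cv2.resize(im[v:v+h,u:u+w],None,fx=k,fy=k,interpolation=cv2.INTER_CUBIC)
A=[crop(s,195,215,80,60,5),crop(s,270,155,80,60,5),crop(t,308,204,80,60,5),crop(t,170,205,80,60,5)]
for a in A:
    for i in range(0,80,10): cv2.line(a,(i*5,0),(i*5,6),(0,0,255),1)
    for i in range(0,60,10): cv2.line(a,(0,i*5),(6,i*5),(0,0,255),1)
cv2.imwrite('pics/crops.png',np.vstack([np.hstack(A[:2]),np.hstack(A[2:])]))
```

```text
(no output)
```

View pics/crops.png

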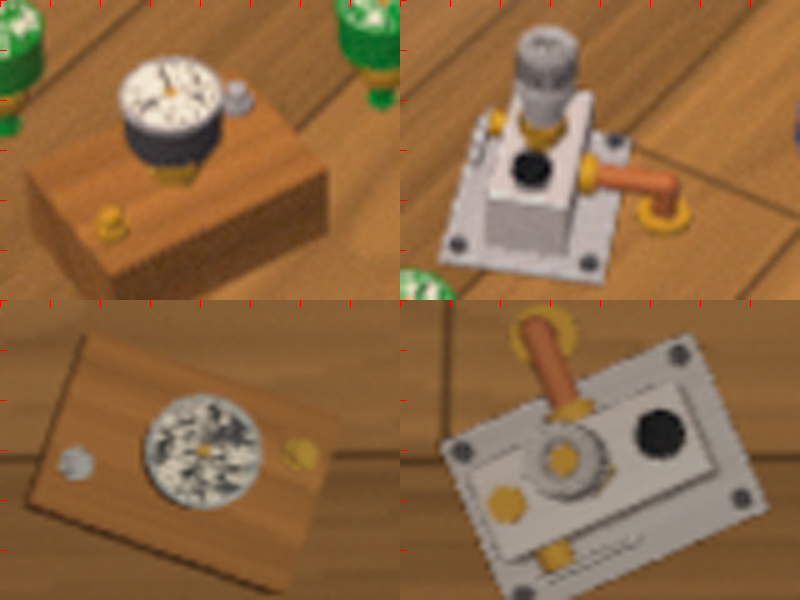

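```bash
cat > h.py <<'E'
from cell import r
import numpy as np, cv2
from scipy.spatial.transform import Rotation as R
from scipy.optimize import least_squares
def cam(n,save=None):
    c=r.read_camera(n)
    if save: cv2.imwrite(f'pics/{save}.png',c['color'][:,:,::-1])
    return c
def proj(c,p):
    q=R.from_rotvec(c['rotation']).inv().apply(np.asarray(p)-c['xyz'])
    return np.stack([c['fx']*q[...,0]/q[...,2]+c['cx'],c['fy']*q[...,1]/q[...,2]+c['cy']],-1)
def tri(cs,uv):
    s=least_squares(lambda p:np.concatenate([proj(c,p)-u for c,u in zip(cs,uv)]),[.45,0,.1]); return s.x,s.fun
def down(a):
    x=np.array([np.cos(a),np.sin(a),0]);y=np.array([0,0,-1.]);return R.from_matrix(np.stack([x,y,np.cross(x,y)],1)).as_rotvec()
def F(n=3):
    return np.mean([(r.pause(.01),r.get_obs()['wrist_force'])[1] for _ in range(n)],0)
def st(m=''):
    o=r.get_obs();print(m,'t%.1f'%o['t'],'p',o['ee_pos'].round(4),'F',o['wrist_force'].round(1),'T',o['torque'].round(2),'open %.3f'%o['opening'])
E
python3 - <<'E'
from h import *
s=cam('scene');t=cam('top');C=[s,t]
print('R0',R.from_rotvec(r.get_obs()['ee_rot']).as_matrix().round(2).tolist())
for n,a,b in(('gauge dial',(228.7,233.6),(348.2,233.8)),('coupler rim',(299,163.4),(202.2,236.8))):
    p,e=tri(C,[a,b]);print(n,p.round(4),e.round(2))
    for yaw in np.arange(-180,180,30):
        q=r.ik(p+[0,0,.1],down(np.radians(yaw)));print(yaw,None if q is None else np.round(q,2))
E
```

```text
R0 [[0.24, -0.0, 0.97], [-0.97, 0.0, 0.24], [-0.0, -1.0, 0.0]]
gauge dial [ 0.5449 -0.1709  0.1039] [ 0.1  -0.    0.06  0.07]
-180 [-0.43  0.38 -0.01  1.18  0.   -2.  ]
-150 [-0.43  0.38 -0.01  1.18  0.   -2.53]
-120 [-0.43  0.38 -0.01  1.18  0.   -3.05]
-90 [-0.43  0.38 -0.01  1.18  0.    2.71]
-60 [-0.43  0.38 -0.01  1.18  0.    2.19]
-30 [-0.43  0.38 -0.01  1.18  0.    1.66]
0 [-0.43  0.38 -0.01  1.18  0.    1.14]
30 [-0.43  0.38 -0.01  1.18  0.    0.62]
60 [-0.43  0.38 -0.01  1.18  0.    0.09]
90 [-0.43  0.38 -0.01  1.18  0.   -0.43]
120 [-0.43  0.38 -0.01  1.18  0.   -0.96]
150 [-0.43  0.38 -0.01  1.18  0.   -1.48]
coupler rim [0.541  0.1621 0.1227] [-0.39  0.06 -0.19 -0.24]
-180 [ 0.16  0.36  0.01  1.22  0.   -1.41]
-150 [ 0.16  0.36  0.01  1.22  0.   -1.93]
-120 [ 0.16  0.36  0.01  1.22  0.   -2.46]
-90 [ 0.16  0.36  0.01  1.22  0.   -2.98]
-60 [0.16 0.36 0.01 1.22 0.   2.78]
-30 [0.16 0.36 0.01 1.22 0.   2.26]
0 [0.16 0.36 0.01 1.22 0.   1.73]
30 [0.16 0.36 0.01 1.22 0.   1.21]
60 [0.16 0.36 0.01 1.22 0.   0.69]
90 [0.16 0.36 0.01 1.22 0.   0.16]
120 [ 0.16  0.36  0.01  1.22  0.   -0.36]
150 [ 0.16  0.36  0.01  1.22  0.   -0.89]
```

Run:
```python
from h import *
o=down(0);x,y=.541,.162
r.move_ptp([x,y,.20],o);st('above');F0=F();print(F0)
r.move_l([x,y,.082],feed=.12);st('at')
r.close_gripper(25);r.pause(.1);st('grip')
cam('scene','grip1')
```

```text
above t3.0 p [0.5412 0.1613 0.2   ] F [-0.1 -0.   0. ] T [-0.01 -0.04 -0.01] open 1.002
[ 0.1940011   0.57579216 -0.31046641]
at t4.1 p [0.5416 0.1621 0.0827] F [ 0.6 -0.4  0.2] T [-0.03 -0.01 -0.01] open 1.003
grip t4.8 p [0.5425 0.1621 0.0828] F [ 5.6 -0.5  5.6] T [-0.04 -1.23 -0.09] open 0.406
```

Run:
```python
from h import *
x,y=.5425,.162
r.move_l([x,y,.082],feed=.02);st('cent');r.close_gripper(50);st('50N')
z=.082
for k in range(16):
    z-=.001 if k>6 else .0015
    r.move_l([x,y,z],feed=.03);f=F();st('%.4f'%z)
    if f[2]>24: break
```

```text
cent t5.1 p [0.5425 0.162  0.0822] F [2.3 1.  4.7] T [-0.02 -0.44 -0.04] open 0.404
50N t5.3 p [0.5425 0.162  0.0822] F [2.2 0.9 5.3] T [-0.06 -0.47 -0.04] open 0.388
0.0805 t5.5 p [0.5425 0.162  0.0805] F [ 3.  -0.5  3.7] T [-0.   -0.58 -0.01] open 0.384
0.0790 t5.8 p [0.5425 0.162  0.079 ] F [2.4 0.  3.5] T [ 0.03 -0.63 -0.06] open 0.391
0.0775 t6.1 p [0.5425 0.162  0.0773] F [4.5 0.7 1.1] T [ 0.09 -0.84 -0.03] open 0.390
0.0760 t6.4 p [0.5425 0.162  0.076 ] F [2.6 1.3 3.6] T [ 0.06 -0.54 -0.07] open 0.386
0.0745 t6.7 p [0.5426 0.1621 0.0748] F [ 1.3 -0.7  7.4] T [ 0.02 -0.29  0.02] open 0.391
0.0730 t6.9 p [0.5426 0.1621 0.0736] F [ 0.1 -0.4 10.4] T [ 0.05 -0.16 -0.01] open 0.388
0.0715 t7.2 p [0.5428 0.1621 0.0734] F [-3.6 -1.6 24.1] T [-0.2   0.91  0.03] open 0.385
```

Run:
```python
from h import *
c=cam('scene','pull1')
r.ungrasp();st('rel');r.move_l([.5425,.162,.19],feed=.25);st('up')
cam('scene','rel1')
def cr(n):
    a=cv2.imread(f'pics/{n}.png')[150:200,270:330];return cv2.resize(a,None,fx=4.4,fy=6*.733,interpolation=cv2.INTER_CUBIC)
cv2.imwrite('pics/cmp1.png',np.vstack([np.hstack([cr('scene0'),cr('grip1'),cr('pull1')]),np.hstack([cr('scene0'),cr('rel1'),cr('rel1')])]))
```

```text
rel t7.8 p [0.5423 0.162  0.0712] F [ 1.1 -0.9 -0.3] T [-0.04  0.06  0.03] open 0.999
up t8.4 p [0.5425 0.162  0.1901] F [ 0.3 -0.1  0.2] T [-0.02 -0.01  0.01] open 1.000
```

View pics/cmp1.png

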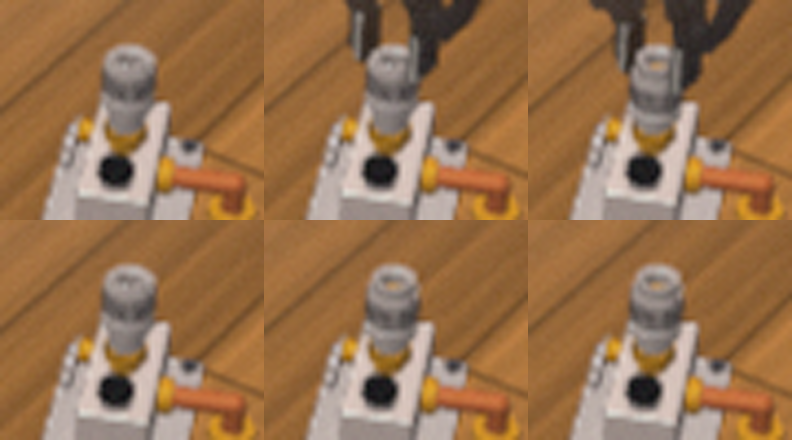

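The bottom row shows that after release the rim stands proud of the sleeve and the brass bore is visible, so the sleeve is staying back. Now for the gauge.

Run:
```python
from h import *
o=down(0);x,y=.5455,-.171
r.move_ptp([x,y,.20],o);st('above')
r.move_l([x,y,.063],feed=.15);st('at')
r.close_gripper(30);r.pause(.1);st('grip')
```

```text
above t9.7 p [ 0.5456 -0.1699  0.1998] F [0.6 0.  0.1] T [-0.05 -0.01  0.  ] open 1.000
at t10.8 p [ 0.5462 -0.1711  0.0638] F [0.5 0.3 0.1] T [ 0.04  0.   -0.02] open 1.002
grip t11.4 p [ 0.546  -0.1712  0.0639] F [-0.6  1.5  6.3] T [ 0.19  0.17 -0.  ] open 0.558
```

Run:
```python
from h import *
r.close_gripper(70);st('70')
r.move_l([.5455,-.171,.070],feed=.04);st('lift')
r.move_l([.5455,-.171,.26],feed=.25);st('up')
r.move_ptp([.5427,.162,.24],down(0))
r.move_l([.5427,.162,.21],feed=.1);r.pause(.2);st('over')
print('F',F(10))
s=cam('scene','over1');t=cam('top','over1t')
a=cv2.imread('pics/over1.png')[95:215,250:350];a=cv2.resize(a,None,fx=5,fy=5,interpolation=cv2.INTER_CUBIC)
for i in range(0,100,10): cv2.line(a,(i*5,0),(i*5,6),(0,0,255),1)
for i in range(0,120,10): cv2.line(a,(0,i*5),(6,i*5),(0,0,255),1)
cv2.imwrite('pics/over1c.png',a)
for z in (.12,.126,.132,.17,.175,.18,.22,.23,.24): print(z,proj(s,[.5427,.162,z]).round(1))
```

```text
70 t11.6 p [ 0.546  -0.1713  0.0643] F [-1.8  1.  10.3] T [0.29 0.6  0.02] open 0.535
lift t11.9 p [ 0.5455 -0.171   0.0701] F [-0.5  1.1 -3.2] T [-0.09  0.05  0.  ] open 0.536
up t12.8 p [ 0.5448 -0.1707  0.2585] F [ 0.4  0.2 -4.3] T [0.   0.03 0.  ] open 0.534
over t14.7 p [0.5432 0.1619 0.2107] F [-0.2 -0.2 -2.4] T [-0.   -0.02  0.02] open 0.534
F [-0.13659981  0.16500756 -2.80057323]
0.12 [299.  164.4]
0.126 [299.1 162.8]
0.132 [299.2 161.1]
0.17 [299.9 150.3]
0.175 [300.  148.9]
0.18 [300.1 147.4]
0.22 [300.8 135.5]
0.23 [301.  132.4]
0.24 [301.1 129.4]
```

View pics/over1c.png

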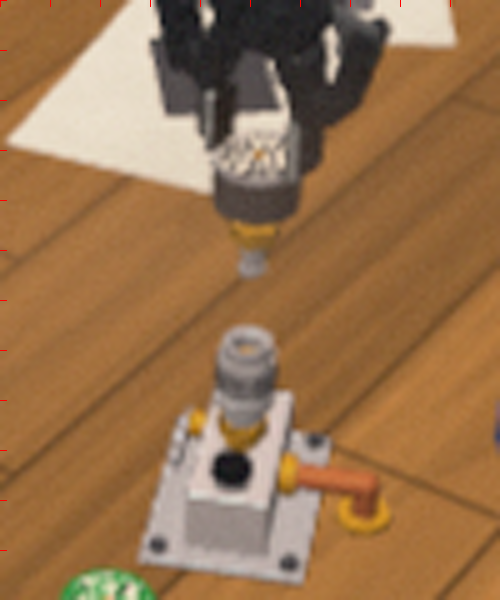

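The tip is at crop (252,270) and the rim centre at (247,343). The axis projection predicts a 4.5 px shift between those heights, so the two are aligned to about 0.1 image px. Next I'll feel the plug in.

Run:
```python
from h import *
p=np.array([.5427,.162,.172]);b=np.array([-.14,.16,-2.8])
r.move_l(p,feed=.08);st('start');con=None
for k in range(34):
    z0=r.get_obs()['ee_pos'][2]
    p[2]-=.0015 if con is None else .001
    r.move_l(p,feed=.025);f=F()-b;o=r.get_obs()
    print('%.4f'%p[2],'act',o['ee_pos'].round(4),'f',f.round(1),'T',o['torque'].round(2))
    if con is None and f[2]>3: con=p[2]
    if np.hypot(*f[:2])>2: p[:2]+=np.clip(.00012*f[:2],-.0006,.0006)
    if f[2]>18: break
```

```text
start t15.5 p [0.5428 0.162  0.1722] F [ 0.5 -0.6 -2.6] T [ 0.01 -0.01  0.02] open 0.531
0.1705 act [0.5429 0.162  0.1708] f [-0.1  0.3 -1. ] T [-0.    0.01  0.02]
0.1690 act [0.5426 0.162  0.169 ] f [ 0.7 -0.4 -0.2] T [-0.   -0.04  0.07]
0.1675 act [0.5426 0.162  0.1674] f [ 0.5 -0.1  0. ] T [ 0.02 -0.02 -0.  ]
0.1660 act [0.5426 0.162  0.1659] f [-0.1  0.5 -0.7] T [ 0.01 -0.01  0.  ]
0.1645 act [0.5426 0.162  0.1644] f [ 0.1 -0.2 -0.7] T [-0.04  0.01  0.06]
0.1630 act [0.5426 0.162  0.1629] f [ 0.2 -0.5 -0.3] T [-0.02  0.06 -0.03]
0.1615 act [0.5426 0.162  0.1614] f [-0.1 -0.3  0.2] T [-0.01  0.03 -0.06]
0.1600 act [0.5426 0.162  0.1599] f [ 0.2  0.7 -0.7] T [ 0.02 -0.04 -0.01]
0.1585 act [0.5426 0.162  0.1584] f [ 0.1 -0.1  0.1] T [-0.03  0.02  0.01]
0.1570 act [0.5428 0.1621 0.1571] f [-0.   0.3 -0.2] T [ 0.07 -0.05  0.01]
0.1555 act [0.5426 0.162  0.1554] f [0.3 0.9 0. ] T [ 0.17 -0.08 -0.05]
0.1540 act [0.5425 0.162  0.1538] f [ 0.2  0.4 -0.8] T [ 0.17 -0.01 -0.04]
0.1525 act [0.5426 0.162  0.1524] f [ 0.1  0.7 -0.9] T [0.14 0.02 0.01]
0.1510 act [0.5426 0.162  0.1509] f [ 0.1 
[... 343 characters left out ...]
 0.1449] f [0.3 0.6 5.4] T [ 0.27 -0.05 -0.01]
0.1440 act [0.5427 0.162  0.144 ] f [0.6 1.1 5.2] T [ 0.27 -0.15 -0.01]
0.1430 act [0.5427 0.162  0.143 ] f [0.4 1.  5.7] T [ 0.23 -0.11 -0.01]
0.1420 act [0.5428 0.162  0.142 ] f [0.6 0.7 6.2] T [ 0.26 -0.07  0.  ]
0.1410 act [0.5427 0.162  0.141 ] f [0.8 1.  5.9] T [ 0.28 -0.09  0.03]
0.1400 act [0.5426 0.1619 0.1396] f [1.1 1.3 2.4] T [ 0.29 -0.32 -0.03]
0.1390 act [0.5427 0.162  0.1391] f [0.5 1.2 6.4] T [ 0.28  0.08 -0.02]
0.1380 act [0.5427 0.162  0.1382] f [-0.6  0.9  8.3] T [0.29 0.25 0.03]
0.1370 act [0.5428 0.1623 0.1379] f [-2.1  0.8 13.7] T [ 0.36  0.67 -0.  ]
0.1360 act [0.5429 0.1625 0.1377] f [-3.6  1.9 21.4] T [ 0.42  1.04 -0.07]
```

Valve contact came at 0.150, a snap at 0.140 and the hard stop at 0.1378. That matches the expected 12 mm of travel. I'll relieve the push and check the sleeve before letting go.

Run:
```python
from h import *
r.move_l([.5427,.1621,.1383],feed=.02);st('eased')
cam('scene','home1')
r.move_l([.5427,.1621,.1398],feed=.02);st('tug')
r.move_l([.5427,.1621,.1383],feed=.02);st('back')
a=cv2.imread('pics/home1.png')[110:210,250:350];b=cv2.imread('pics/rel1.png')[110:210,250:350]
cv2.imwrite('pics/home1c.png',cv2.resize(np.hstack([b,a]),None,fx=4,fy=4,interpolation=cv2.INTER_CUBIC))
```

```text
eased t23.5 p [0.5428 0.1622 0.1387] F [-0.5  1.6  7.5] T [0.34 0.26 0.  ] open 0.534
tug t23.8 p [0.5426 0.1621 0.1396] F [0.  1.4 1.1] T [ 0.26 -0.03  0.03] open 0.534
back t24.0 p [0.5427 0.1621 0.1383] F [-1.2  1.7  4.2] T [0.3  0.15 0.  ] open 0.533
```

View pics/home1c.png

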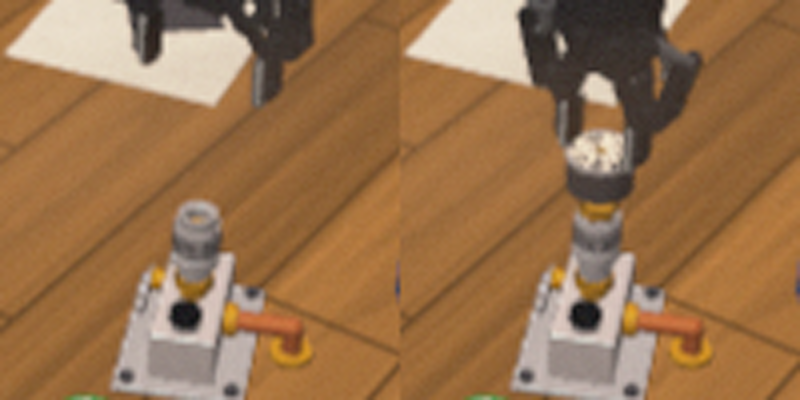

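Run:
```python
from h import *
p=np.array([.5427,.1621,.1383])
for k in range(7):
    p[2]+=.0008;r.move_l(p,feed=.02);f=F();print(p[2].round(4),r.get_obs()['ee_pos'][2].round(4),f.round(1))
    if f[2]<-10: break
p[2]=.139;r.move_l(p,feed=.03);st('back')
```

```text
0.1391 0.1391 [-0.9  1.1  4.5]
0.1399 0.1397 [0.9 1.1 0.9]
0.1407 0.1403 [ 1.1  1.2 -5.3]
0.1415 0.1409 [  2.    0.2 -11. ]
back t25.4 p [0.5427 0.1622 0.1395] F [-0.8  0.8 -0.7] T [0.23 0.34 0.02] open 0.534
```

The tug met firm resistance (−11 N where a free gauge would read at least −2.8 N), so the plug is locked. Releasing and retreating.

Run:
```python
from h import *
r.ungrasp();st('open');r.move_l([.5427,.1621,.26],feed=.15);r.move_ptp([.42,.0,.30],down(0));r.pause(.5);st('away')
s=cam('scene','end1');t=cam('top','end1t')
k=[cv2.resize(cv2.imread(f'pics/{n}.png')[110:210,250:350],(400,400),interpolation=cv2.INTER_CUBIC) for n in('scene0','end1')]
cv2.imwrite('pics/end1c.png',np.vstack([np.hstack(k),cv2.resize(np.hstack([cv2.imread('pics/end1.png')[60:410],cv2.imread('pics/end1t.png')[60:410]]),(800,200),interpolation=cv2.INTER_AREA)]))
```

```text
open t25.9 p [0.5428 0.1621 0.1391] F [-0.4 -0.  -0.4] T [-0.04  0.01 -0.04] open 0.999
away t28.2 p [4.201e-01 2.000e-04 2.999e-01] F [-0.   0.3  0.6] T [-0.02 -0.01  0.  ] open 1.002
```

View pics/end1c.png

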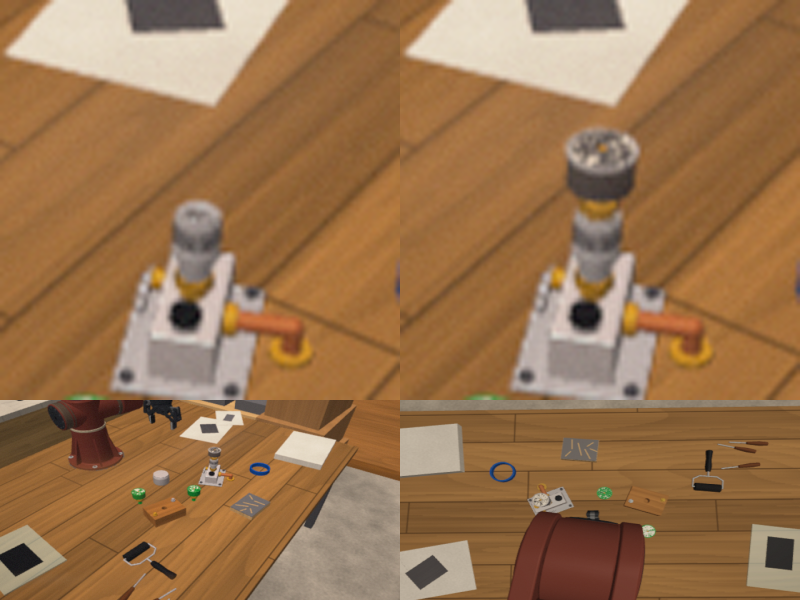

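The gauge stands upright in the coupler, the sleeve bands are back at their starting height (about rows 220–250), and nothing else has moved. Handing in.

```bash
python3 -c "
from cell import r
print(r.finish_job(), r.get_obs()['t'])"
```

```text
the job is handed in; nothing more can be done
the job is handed in; nothing more can be done
```

The gauge is standing locked in the coupler and the job is handed in. The last clock reading before that was 28.2 s, against the 58 s limit.

- **Sleeve:** I gripped the sleeve and drew it down until it hit its stop at about 24 N. After I let go, the picture showed it staying back.
- **Insertion:** I lifted the gauge from the wooden block and lowered it in steps of 1 to 1.5 mm. The plug met the valve at about 5 N, snapped, and reached the hard stop 12 mm below valve contact. The highest push was about 21 N, with side forces under 5 N.
- **Lock check:** An upward tug before release met firm resistance (wrist reading −11 N, against −2.8 N for the gauge's weight alone).
- **Final pictures:** The gauge is upright, the sleeve is back at its forward height, the arm is clear, and the other things on the bench look where they were.

- **Disagreements:** The camera put the coupler's axis about 1.7 mm off in x from where the grip felt it, so I used the felt value. The first, 1.5 mm tug was inconclusive because it stayed within the lock's play; the stronger one settled it. The downward force while drawing the sleeve read lower than the stated spring for part of the travel, but the pictures showed it fully back.

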